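# Close the instrument box and take its lid temperature

### The job

The stainless instrument box is loaded: first push its lid fully shut. Then lift the upright temperature probe out of its holder and hold it upright with its sprung tip inside the ring marked on the lid, pressing lightly so that the tip is pushed about halfway in. Finish while still gripping the probe there, steady, and do not disturb the vial, the cup or the small carton behind.

Things in the scene. Friction and masses are not known exactly. Their poses are not given: they have to be found in the camera images.
- box: Flat stainless instrument box, fixed to the worktop, 111 (x) x 218 (y) x 51 mm high with the lid shut. Origin: centre of its underside; x points from the front edge to the hinge edge, z up. Hinge line along y at x = +53 mm, z = 35 mm. Shut, the lid's flat top is at z = 36 mm and reaches from the hinge to x = -56 mm, y = -109 to +109 mm, with a 10 mm skirt; a 16 mm wide, 15 mm tall knob stands on the lid at x = -21 mm, y = 0. Two forceps lie in the box.
- box_lid (a joint): Lid angle in rad: 0 shut, pi/2 standing upright over the hinge. Starts half open. Stiff friction hinge: the lid stays where it is left and takes about 2 to 3 N at the front edge to push down.
- lid_spot (a point): Centre of the ring marked on the lid's outer face: thin dark raised line, 25 mm mean diameter, 22 mm inside, 1 mm high, not solid. With the lid shut it lies at x = -5 mm, y = +62 mm, z = 36 mm in the box's frame. Moves with the lid; its axes are the lid's (z out of the lid's top).
- holder: Grey probe holder fixed to the worktop: 90 x 90 x 8 mm foot with a 50 x 50 mm block up to z = 70 mm; an upright 13.5 mm through hole in its middle takes the probe's stem. Origin: centre of its underside.
- probe: Surface-temperature probe of about 90 g standing upright in the holder: white handle 18 (x) x 26 (y) x 95 mm (z) with a small dark window on the -x face, below it a 10 mm thick, 42 mm long steel stem and the sprung tip. Origin: centre of the underside of the handle, which rests on the holder's block; z points up along the handle, to z = +95 mm. It must rise 60 mm to leave the holder.
- probe_point (a point): Outer end of the probe's sprung tip (6 mm pin), on the probe's axis, 60 mm below the probe's origin when not pressed.
- probe_tip (a joint): How far the sprung tip is pushed in, in m: 0 out, 0.012 fully in. Needs 1 N to start moving and 0.5 N more per mm: about 4 N at half-way, 7 N fully in.
- vial: Brown vial with cap, 32 x 33 x 62 mm, upright bystander. Origin: centre of its underside.
- cup: Screw-cap sample cup, 60 x 60 x 64 mm, bystander. Origin: centre of its underside.
- carton: Small flat carton, 55 x 110 x 30 mm, bystander. Origin: centre of its underside.

How it is judged:
By the outcome, as a careful person would: the job done as asked, in the order asked, and still so for the second after the job is handed in, while the arm keeps its last pose, push and grip.
It also fails if it takes over 51 s, if anything falls off the work surface, if the arm or the gripper's body presses on something with over 40 N, if the wrist force passes 120 N, or if a joint passes its speed limit or range.

### The arm

A 6-joint arm with a two-finger parallel gripper is mounted at the origin on a cart in front of the work surface, level with it; the furniture and walls round the work are solid. World frame = base frame: x ahead of the robot, y to its left, z up, the work surface at z = 0. Lengths are in m, angles in rad, forces in N, time in s.
With the tool pointing down it reaches from about 0.4 to 0.825 m from the base axis. Payload 7 kg.
Tool frame: the origin (TCP) lies midway between the tips of the shut fingers; the grasp point (between the pads) lies arm.grip_depth behind it (arm.grip_depth is the distance from the TCP to the grasp point, in m); z points along the fingers, y is the direction in which the jaws open and shut (so a half turn about z gives the same grasp; the last joint's range is limited). The gripper opens to 85 mm and grips with 20 to 120 N. Pads are 22 mm wide; open, the fingers measure 114 mm over their backs; the gripper's body (76 mm by 85 mm) begins 54 mm behind the grasp point. The pads swing forward as they close: fully open they stand 13 mm farther back than shut.
Start: joints at [-0.935, 0.359, 0.012, 0, -1.224, -0.288], TCP at [0.23, -0.635, 0.231] pointing down, gripper open.
Joint ranges: [-3.07, 3.07], [-1.43, 2.12], [-1.02, 1.25], [-3.03, 1.67], [-3.05, -0], [-3.03, 3.03]. Speed limits (rad/s): [2.39, 2.39, 3.01, 3.14, 3.14, 3.14].

### API

Orientations are given as a rotation vector (axis times angle).
In Python, from plant import arm, optics, workorder, find_in, masks_of, spot_point gives the robot as it stands. The module is installed in compiled form; this text tells all that it offers.
- The arm moves only by the shell command python3 -m creep 'ROWS'. ROWS is text: rows parted by semicolons, each of 5 numbers parted by spaces: the shift along the tool's x, y, z in m, then the turn about the tool's z in degrees, then the finger opening in m, from 0 to 0.0854. In form: x y z yaw hand; .... A call has 1 to 12 rows; each row is the pose to reach, as a shift and turn from the pose commanded when the call began, along the tool's axes at that moment; what a row does not reach only later rows make up. A row lasts 1/8 s, in which the tool goes at most 62.5 mm and 10.7 degrees, less where a joint would pass 70% of its speed; a pose out of reach is approached as far as the arm can. A call with a gripper value outside its range is refused whole. The fingers move at their own pace and stop on an object; the grip force is fixed at half the most. Time passes only in rows, so rows that repeat a pose let the fingers close. It gives the time, the measured TCP pose, the force and the opening at its end, in the units of the state.
- arm.sense(): the state, without advancing time (a new reading comes with each control period).
- optics.get_image(name): name is "side" or "top" or "wrist"; returns the picture (480x640x3 uint8, blue, green, red); there is no depth.
- optics.camera_info(name): a dict with "mtx" (3x3 intrinsics, pixels), "cam_to_world" (4x4, takes a point from camera to world coordinates). Camera axes: x right, y down, z forward; pixel columns grow to the right and rows downward; lengths in m; the calibration is good to about 2 mm. A picture is of the moment at which its call begins: read the wrist's pose just before it. camera_info takes no time and is no camera call; for the wrist camera it gives the pose at the moment of the call.
- workorder.job_done(): hands the job in, once; it reports no verdict.
Trained networks look in the newest picture that a camera, given by its name, has taken for a name from the list of things; names that differ only in an ending like _2 or _b are one class to them, and where a whole thing is asked for, a point or a joint stands for the part that bears it (a point fixed in the world has none). Each returns a list of dicts, best first, with "p" (0 to 1); they miss things now and then, are a little off and sometimes report something else, mostly with a low value. They report only what shows in the picture. A call takes as long as a camera call.
- find_in(camera, name): "at" ([column, row] in pixels, amid what is visible of it).
- masks_of(camera, name): "pixels" (480x640 bool, what is visible of it) and "at" ([column, row] in pixels, amid what is visible of it).
- spot_point(camera, name): "at" ([column, row] in pixels: a listed point, or the origin of a listed thing).
The state is a dict: "clock": time; "joints": joint angles; "qd": joint speeds; "effort": joint torques, N m; "eef_pos": TCP position; "tool_rot": TCP orientation; "force": force on the tool from outside, world axes, zero at the start; "moment": the same for the moment, N m; "width": finger opening in m.
Only numpy, scipy, OpenCV 4.12 (cv2) and the standard library are available. Lean on these libraries where they do the work, as an engineer would, in place of code of your own. Each camera call takes 0.05 s, during which the arm holds its last target. There are 200 camera calls.

## Working session

There is one attempt and no reset: what is moved stays moved. The work goes in short steps, Python scripts to look and compute and a shell command to move; the robot and the scene stay as the last step left them, time stands still between calls to the robot, and variables do not carry over. Pictures are saved under pics/ and viewed, about 8 in all and at most 12, crops included, and the job is handed in when it is done.

```bash
mkdir -p pics
cat > h.py <<'E'
import numpy as np,cv2
from plant import arm,optics,workorder,find_in,masks_of,spot_point
def ray(cam,uv,info=None):
    i=info or optics.camera_info(cam);K=np.array(i["mtx"]);T=np.array(i["cam_to_world"])
    d=T[:3,:3]@np.linalg.solve(K,[uv[0],uv[1],1.]);return T[:3,3],d
def atz(cam,uv,z,info=None):
    o,d=ray(cam,uv,info);return o+d*(z-o[2])/d[2]
def tri(rs):
    A=np.zeros((3,3));b=np.zeros(3)
    for o,d in rs:
        d=d/np.linalg.norm(d);P=np.eye(3)-np.outer(d,d);A+=P;b+=P@o
    x=np.linalg.solve(A,b)
    return x,[np.linalg.norm(np.cross(x-o,d/np.linalg.norm(d))) for o,d in rs]
def proj(cam,p,info=None):
    i=info or optics.camera_info(cam);K=np.array(i["mtx"]);T=np.linalg.inv(np.array(i["cam_to_world"]))
    q=K@(T[:3,:3]@np.asarray(p)+T[:3,3]);return q[:2]/q[2]
E
python3 - <<'E'
from h import *
np.set_printoptions(precision=4,suppress=True)
s=arm.sense();print(s,arm.grip_depth)
for c in ["side","top"]:
    im=optics.get_image(c);cv2.imwrite(f"pics/{c}0.png",im)
    print(c,optics.camera_info(c)["cam_to_world"])
    for n in ["box","lid_spot","holder","probe","probe_point","vial","cup","carton"]:
        r=spot_point(c,n)[:1]
        for q in r: print(n,q["at"],round(q["p"],2),atz(c,q["at"],.07 if n=="probe" else 0))
im=optics.get_image("wrist");cv2.imwrite("pics/w0.png",im)
E
```

```text
{'clock': 0.0, 'joints': array([-0.9349,  0.3594,  0.011 , -0.0003, -1.2241, -0.2881]), 'qd': array([ 0.0012,  0.0005, -0.0007, -0.0008,  0.0014, -0.0002]), 'effort': array([ -0.0004, -58.3317,  29.3429,   6.9364,  -0.0058,  -0.    ]), 'eef_pos': array([ 0.2299, -0.6341,  0.2304]), 'tool_rot': array([ 0.5433, -3.0938, -0.0025]), 'force': array([-0.2684,  0.1129, -0.5657]), 'moment': array([-0.0046,  0.0601,  0.0109]), 'width': 0.08546921645068287} 0.0187
side [[-0.9713 -0.1287  0.2     0.4654]
 [-0.2378  0.5411 -0.8067  0.6774]
 [-0.0044 -0.8311 -0.5561  0.5517]
 [ 0.      0.      0.      1.    ]]
box [388.4, 232.4] 0.92 [ 0.5271 -0.1729  0.    ]
lid_spot [372.3, 211.9] 0.77 [ 0.575  -0.2527  0.    ]
holder [353.1, 352.5] 0.67 [0.5393 0.1856 0.    ]
probe [356.4, 317.8] 0.73 [0.5376 0.18   0.07  ]
vial [260.4, 265.0] 0.71 [0.7612 0.0048 0.    ]
cup [308.1, 221.2] 0.95 [ 0.7122 -0.1772  0.    ]
carton [228.9, 349.8] 0.86 [0.7325 0.2263 0.    ]
top [[ 0.017  -0.9747  0.2231  0.4114]
 [-0.9999 -0.0172  0.0011 -0.024 ]
 [ 0.0028 -0.223  -0.9748  1.0792]
 [ 0.      0.      0.      1.    ]]
box [404.9, 318.9] 0.95 [ 0.5234 -0.1811  0.    ]
lid_spot [379.9, 295.1] 0.74 [ 0.5656 -0.1366  0.    ]
holder [199.6, 304.5] 0.77 [0.5429 0.1882 0.    ]
probe [193.7, 300.1] 0.85 [0.5416 0.1848 0.07  ]
vial [303.2, 191.8] 0.76 [0.7585 0.0065 0.    ]
cup [398.5, 214.8] 0.78 [ 0.7168 -0.1722  0.    ]
carton [185.4, 206.8] 0.56 [0.7253 0.2259 0.    ]
```

Run:
```python
import cv2,numpy as np
a=cv2.imread("pics/side0.png");b=cv2.imread("pics/top0.png")
cv2.imwrite("pics/c0.png",np.hstack([a[100:450,180:580],b[130:480,130:530]]))
from h import *
np.set_printoptions(precision=4,suppress=True)
print(tri([ray("side",[372.3,211.9]),ray("top",[379.9,295.1])]))
print(tri([ray("side",[388.4,232.4]),ray("top",[404.9,318.9])]))
print(tri([ray("side",[356.4,317.8]),ray("top",[193.7,300.1])]))
from scipy.spatial.transform import Rotation as R
print(R.from_rotvec([0.5433, -3.0938, -0.0025]).as_matrix())
```

```text
(array([ 0.5578, -0.1289,  0.0731]), [np.float64(0.0026479634113299694), np.float64(0.0026479634113299533)])
(array([ 0.5259, -0.182 , -0.0061]), [np.float64(0.0018683817099954527), np.float64(0.0018683817099951728)])
(array([0.539 , 0.1839, 0.0741]), [np.float64(0.0020303792329350607), np.float64(0.002030379232934699)])
[[-0.9402 -0.3407 -0.0007]
 [-0.3407  0.9402  0.0015]
 [ 0.0002  0.0016 -1.    ]]
```

View pics/c0.png

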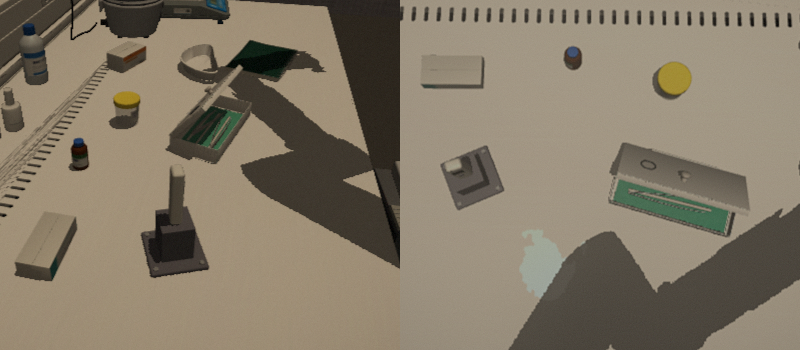

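The pictures show the box half open, hinge towards +x, yawed about -18°. The ring is on the +y part of the lid and the holder and probe stand left (crop ~175,190 in the side view). I'll push the lid at box (-0.02, -0.04), clear of the knob.

```bash
python3 -m creep '-0.392 0.306 0.07 0 0;-0.392 0.306 0.07 0 0;-0.392 0.306 0.07 0 0;-0.392 0.306 0.07 0 0;-0.392 0.306 0.07 0 0;-0.392 0.306 0.07 0 0;-0.392 0.306 0.07 0 0;-0.392 0.306 0.07 0 0;-0.392 0.306 0.07 0 0;-0.392 0.306 0.07 0 0;-0.392 0.306 0.07 0 0;-0.392 0.306 0.07 0 0'
python3 - <<'E'
from h import *
np.set_printoptions(precision=4,suppress=True)
print(arm.sense()["eef_pos"],arm.sense()["force"],arm.sense()["width"])
im=[]
for c in ["side","top"]:
    i=optics.get_image(c);m=masks_of(c,"box")
    if m:
        p=np.argwhere(m[0]["pixels"])[:,::-1].astype(np.float32);r=cv2.minAreaRect(p);print(c,r,len(p))
        print([atz(c,q,0.03)[:2] for q in cv2.boxPoints(r)])
    im.append(i[150:450,250:600])
cv2.imwrite("pics/c1.png",np.hstack(im))
E
```

```text
clock: 2.45
eef_pos: [0.4938, -0.2143, 0.1615]
tool_rot: [-0.541, 3.094, -0.0]
force: [-0.4, -0.9, -0.1]
width: -0.0002
[ 0.4938 -0.2143  0.1615] [-0.3532 -0.8535 -0.0677] -0.0001987049083504634
side ((396.3583679199219, 215.82948303222656), (54.029136657714844, 108.32707214355469), 36.25383758544922) 3946
[array([ 0.6086, -0.0644]), array([ 0.5215, -0.5272]), array([ 0.4008, -0.359 ]), array([0.5104, 0.0178])]
top ((420.4639892578125, 345.5519714355469), (86.80000305175781, 22.719999313354492), 16.260204315185547) 1290
[array([ 0.4756, -0.1255]), array([ 0.5133, -0.1368]), array([ 0.4741, -0.2803]), array([ 0.437, -0.268])]
```

View pics/c1.png

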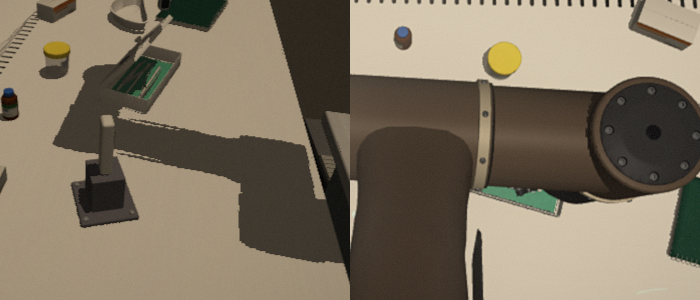

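The top view is hidden by the arm; the side view shows the fingers above the clear lid. Pushing down.

```bash
python3 -m creep '0 0 0.02 0 0;0 0 0.035 0 0;0 0 0.047 0 0;0 0 0.057 0 0;0 0 0.067 0 0;0 0 0.076 0 0;0 0 0.085 0 0;0 0 0.093 0 0;0 0 0.101 0 0;0 0 0.108 0 0;0 0 0.113 0 0;0 0 0.117 0 0'
```

```text
clock: 4.15
eef_pos: [0.494, -0.2133, 0.0439]
tool_rot: [0.543, -3.094, -0.0]
force: [-1.9, 0.9, 2.8]
width: -0.0001
```

```bash
python3 -m creep '0 0 0.002 0 0;0 0 0.004 0 0;0 0 0.006 0 0;0 0 0.007 0 0;0 0 0.008 0 0;0 0 0.008 0 0'
```

```text
clock: 4.9
eef_pos: [0.4945, -0.2133, 0.0363]
tool_rot: [-0.544, 3.094, -0.0]
force: [-1.3, -0.2, 0.2]
width: 0.0001
```

```bash
python3 -m creep '0 0 0.001 0 0;0 0 0.002 0 0;0 0 0.003 0 0;0 0 0.003 0 0'
```

```text
clock: 5.4
eef_pos: [0.4947, -0.2134, 0.036]
tool_rot: [-0.545, 3.093, -0.002]
force: [-10.4, 5.2, 30.7]
width: -0.0002
```

Lid at its stop (30 N at fingertip height 36 mm). Lift, then look.

```bash
python3 -m creep '0 0 -0.05 0 0;0 0 -0.11 0 0.0854;0 0 -0.17 0 0.0854;0 0 -0.21 0 0.0854;0 0 -0.21 0 0.0854;0 0 -0.21 0 0.0854'
python3 - <<'E'
from h import *
np.set_printoptions(precision=4,suppress=True)
iw=optics.camera_info("wrist");print(iw["cam_to_world"])
ims={}
for c in ["wrist","side","top"]:
    i=optics.get_image(c);ims[c]=i;cv2.imwrite(f"pics/{c}2.png",i)
    for n,z in [("lid_spot",.036),("box",0),("holder",0),("probe",.07)]:
        for q in spot_point(c,n)[:1]: print(c,n,q["at"],round(q["p"],2),atz(c,q["at"],z,iw if c=="wrist" else None))
for n,z in[("holder",0),("probe",.165)]:
    m=masks_of("top",n)
    if m:
        p=np.argwhere(m[0]["pixels"])[:,::-1].astype(np.float32);b=cv2.boxPoints(cv2.minAreaRect(p));print(n,[atz("top",q,z)[:2] for q in b])
m=masks_of("top","box")
cv2.imwrite("pics/c2.png",np.hstack([cv2.resize(ims["wrist"],(480,360)),cv2.resize(ims["top"][260:360,140:240],(320,320))[:,:,:] if 0 else cv2.resize(ims["top"][260:350,150:230],(320,360))]))
E
```

```text
clock: 6.15
eef_pos: [0.4941, -0.2131, 0.2427]
tool_rot: [-0.543, 3.094, 0.001]
force: [-0.6, -0.3, 0.5]
width: 0.0854
[[-0.3404  0.9022  0.2648  0.4276]
 [ 0.9403  0.3268  0.0956 -0.2371]
 [-0.0003  0.2815 -0.9596  0.3843]
 [ 0.      0.      0.      1.    ]]
wrist lid_spot [391.2, 277.0] 0.68 [ 0.5366 -0.119   0.036 ]
wrist box [342.8, 235.9] 0.89 [ 0.5198 -0.1796  0.    ]
wrist holder [602.3, 342.6] 0.65 [0.539  0.1811 0.    ]
side box [390.4, 232.1] 0.91 [ 0.523  -0.1751  0.    ]
side holder [353.0, 352.5] 0.74 [0.5394 0.1856 0.    ]
side probe [358.6, 316.9] 0.74 [0.5347 0.1773 0.07  ]
top box [404.5, 318.7] 0.8 [ 0.5237 -0.1804  0.    ]
top holder [201.3, 308.7] 0.89 [0.5354 0.1847 0.    ]
top probe [195.2, 304.8] 0.97 [0.5337 0.1818 0.07  ]
holder [array([0.5629, 0.2467]), array([0.5973, 0.1619]), array([0.5115, 0.1252]), array([0.4783, 0.2087])]
probe [array([0.5358, 0.1996]), array([0.5562, 0.181 ]), array([0.5282, 0.1509]), array([0.508 , 0.1695])]
```

View pics/c2.png

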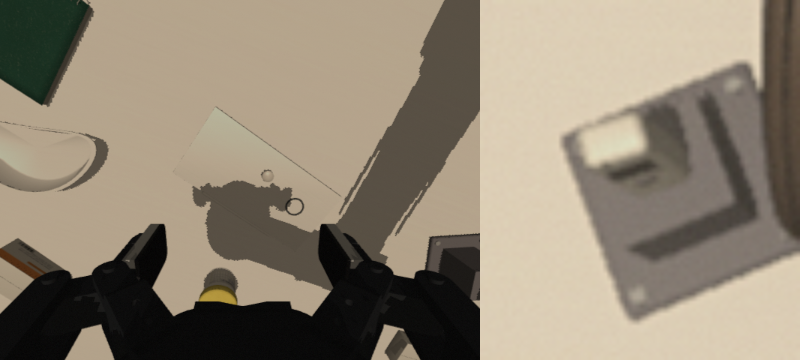

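Lid is shut in the wrist view; the ring at about (295,206) in the crop → (0.537,-0.119). Holder yaw is ≈ +22°, near the present jaw direction. Now over to the probe, stopping 6 cm short for a closer look.

```bash
python3 -m creep '-0.116 0.359 0 0 0.0854;-0.116 0.359 0 0 0.0854;-0.116 0.359 0 0 0.0854;-0.116 0.359 0 0 0.0854;-0.116 0.359 0 0 0.0854;-0.116 0.359 0 0 0.0854;-0.116 0.359 0 0 0.0854;-0.116 0.359 0 0 0.0854;-0.116 0.359 0 0 0.0854'
python3 - <<'E'
from h import *
np.set_printoptions(precision=4,suppress=True)
s=arm.sense();print(s["eef_pos"],s["tool_rot"],s["joints"])
iw=optics.camera_info("wrist")
i=optics.get_image("wrist");cv2.imwrite("pics/w3.png",i)
for n,z in [("holder",0),("probe",.07)]:
    for q in spot_point("wrist",n)[:1]: print(n,q["at"],round(q["p"],2),atz("wrist",q["at"],z,iw))
    m=masks_of("wrist",n)
    if m: 
        p=np.argwhere(m[0]["pixels"])[:,::-1].astype(np.float32);b=cv2.boxPoints(cv2.minAreaRect(p));print(b.round(),[atz("wrist",q,.165,iw)[:2] for q in b])
import json;json.dump({k:np.array(v).tolist() for k,v in iw.items()},open("iw3.json","w"))
E
```

```text
clock: 8.18
eef_pos: [0.481, 0.1627, 0.2433]
tool_rot: [0.542, -3.094, 0.0]
force: [-0.7, 0.1, -0.2]
width: 0.0855
[0.481  0.1627 0.2433] [ 0.5417 -3.0945  0.0001] [ 0.7135  0.073  -0.3309  0.     -1.1671 -1.9378]
holder [321.7, 255.7] 0.87 [0.5379 0.1812 0.    ]
[[281. 224.]
 [360. 218.]
 [366. 301.]
 [287. 306.]] [array([0.4732, 0.1305]), array([0.4522, 0.1776]), array([0.5059, 0.2033]), array([0.5287, 0.1528])]
probe [324.1, 281.5] 0.83 [0.54   0.1848 0.07  ]
[[306. 275.]
 [341. 275.]
 [341. 342.]
 [306. 342.]] [array([0.5018, 0.1576]), array([0.4937, 0.1802]), array([0.5426, 0.1987]), array([0.5513, 0.1747])]
```

View pics/w3.png

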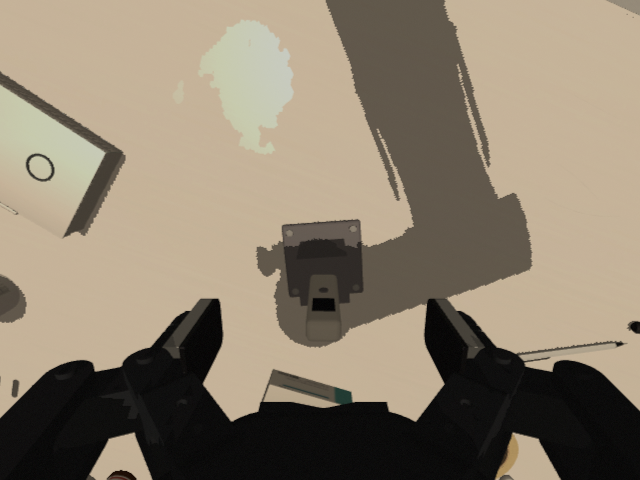

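The wrist view shows the handle (306–341, 275–342) square with the jaws, window (323,304) facing the robot; the top is centred at about (0.539,0.184). Descend and grip.

```bash
python3 -m creep '-0.0616 0 0 0 0.0854;-0.0616 0 0 0 0.0854;-0.0616 0 0.04 0 0.0854;-0.0616 0 0.085 0 0.0854;-0.0616 0 0.12 0 0.0854;-0.0616 0 0.13 0 0.0854;-0.0616 0 0.13 0 0.0854;-0.0616 0 0.13 0 0.04;-0.0616 0 0.13 0 0.01;-0.0616 0 0.13 0 0.01;-0.0616 0 0.13 0 0.01;-0.0616 0 0.13 0 0.01'
```

```text
clock: 9.93
eef_pos: [0.5392, 0.1851, 0.114]
tool_rot: [-0.544, 3.093, 0.001]
force: [-2.7, 1.0, 5.1]
width: 0.0252
```

```bash
python3 -m creep '0 0 0 0 0.01;0 0 -0.01 0 0.01;0 0 -0.025 0 0.01;0 0 -0.04 0 0.01;0 0 -0.055 0 0.01;0 0 -0.07 0 0.01;0 0 -0.09 0 0.01;0 0 -0.11 0 0.01;0 0 -0.11 0 0.01;0 0 -0.11 0 0.01'
python3 - <<'E'
from h import *
np.set_printoptions(precision=4,suppress=True)
s=arm.sense();print(s["eef_pos"],s["moment"],s["force"])
im=[]
r=[]
for c in ["side","top"]:
    i=optics.get_image(c);im.append(i)
    for n in ["probe","probe_point"]:
        for q in spot_point(c,n)[:1]: print(c,n,q["at"],round(q["p"],2),atz(c,q["at"],.12 if n!="probe" else .18))
    for n,z in [("lid_spot",.036),("box",0)]:
        for q in spot_point(c,n)[:1]: print(c,n,q["at"],round(q["p"],2),atz(c,q["at"],z))
    m=masks_of(c,"box")
    if m:
        p=np.argwhere(m[0]["pixels"])[:,::-1].astype(np.float32);b=cv2.boxPoints(cv2.minAreaRect(p));print(len(p),[atz(c,q,.036)[:2] for q in b])
cv2.imwrite("pics/top4.png",im[1])
cv2.imwrite("pics/c4.png",np.hstack([cv2.resize(im[0][160:400,270:450],(450,600)),cv2.resize(im[1][270:370,340:500],(350,600))]))
E
```

```text
clock: 11.18
eef_pos: [0.5385, 0.1846, 0.2229]
tool_rot: [0.543, -3.094, -0.0]
force: [-0.2, 0.0, -1.4]
width: 0.0254
[0.5385 0.1846 0.2229] [0.0008 0.0773 0.0042] [-0.2069  0.0342 -1.386 ]
side probe [359.2, 258.0] 0.94 [0.5381 0.1778 0.18  ]
side probe_point [358.2, 291.5] 0.43 [0.5372 0.1778 0.12  ]
side lid_spot [383.3, 232.4] 0.8 [ 0.5333 -0.115   0.036 ]
side box [389.4, 230.0] 0.92 [ 0.5261 -0.1832  0.    ]
2921 [array([ 0.5701, -0.0392]), array([ 0.5485, -0.3381]), array([ 0.437 , -0.2634]), array([0.4796, 0.003 ])]
top probe [178.7, 292.4] 0.73 [0.5387 0.1854 0.18  ]
top lid_spot [372.8, 311.9] 0.92 [ 0.5308 -0.1203  0.036 ]
top box [406.3, 322.1] 0.58 [ 0.5177 -0.1836  0.    ]
7968 [array([ 0.4931, -0.0587]), array([ 0.6023, -0.0889]), array([ 0.5438, -0.3034]), array([ 0.4373, -0.2687])]
```

View pics/c4.png

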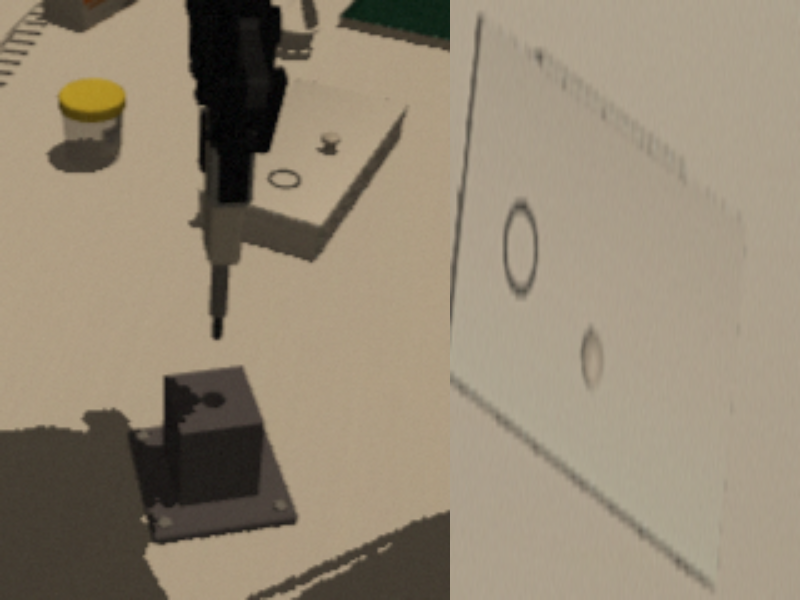

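Probe is out and upright, the tip about (217,335) in the crop. The lid is shut and the ring shows clearly. Moving over the ring.

```bash
python3 -m creep '0.013 -0.034 0 0 0.01;0.03 -0.08 0 0 0.01;0.048 -0.126 0 0 0.01;0.066 -0.172 0 0 0.01;0.083 -0.218 0 0 0.01;0.098 -0.256 0 0 0.01;0.108 -0.284 0 0 0.01;0.108 -0.284 0.03 0 0.01;0.108 -0.284 0.055 0 0.01;0.108 -0.284 0.06 0 0.01;0.108 -0.284 0.06 0 0.01'
python3 - <<'E'
from h import *
np.set_printoptions(precision=4,suppress=True)
s=arm.sense();print(s["eef_pos"],s["moment"],s["force"])
iw=optics.camera_info("wrist");im={}
for c in ["side","wrist"]:
    i=optics.get_image(c);im[c]=i;cv2.imwrite(f"pics/{c}5.png",i)
    for n,z in [("probe_point",s["eef_pos"][2]-.104),("lid_spot",.036)]:
        for q in spot_point(c,n)[:1]: print(c,n,q["at"],round(q["p"],2),atz(c,q["at"],z,iw if c=="wrist" else None))
print("tip expected px side",proj("side",s["eef_pos"]-[0,0,.104]),"wrist",proj("wrist",s["eef_pos"]-[0,0,.104],iw))
cv2.imwrite("pics/c5.png",np.hstack([cv2.resize(im["side"][180:280,330:430],(400,400)),cv2.resize(im["wrist"][200:440,200:440],(400,400))]))
E
```

```text
clock: 13.15
eef_pos: [0.5345, -0.1191, 0.1637]
tool_rot: [-0.544, 3.094, -0.001]
force: [-0.7, -0.1, -0.4]
width: 0.0254
[ 0.5345 -0.1191  0.1637] [-0.0104 -0.0584 -0.0786] [-0.7467 -0.1379 -0.373 ]
side probe_point [382.9, 217.7] 0.44 [ 0.5383 -0.1337  0.0597]
side lid_spot [382.1, 232.5] 0.82 [ 0.5357 -0.114   0.036 ]
wrist probe_point [325.7, 239.3] 0.57 [ 0.5336 -0.1175  0.0597]
wrist lid_spot [325.4, 233.2] 0.6 [ 0.5352 -0.117   0.036 ]
tip expected px side [383.8011 221.553 ] wrist [323.2901 239.605 ]
```

View pics/c5.png

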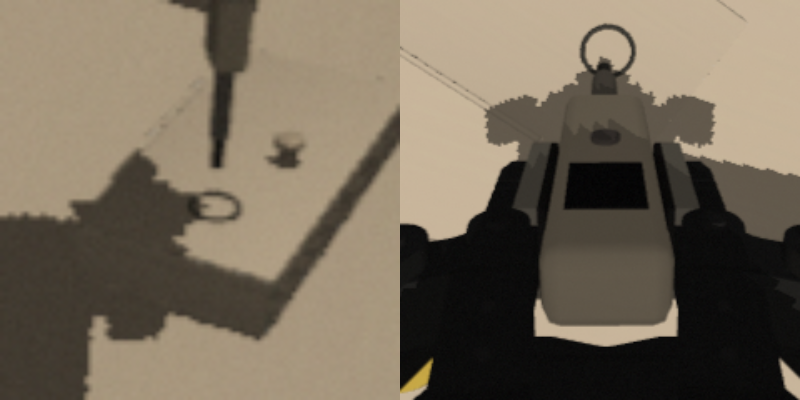

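Run:
```python
from h import *
np.set_printoptions(precision=4,suppress=True)
iw=optics.camera_info("wrist");e=arm.sense()["eef_pos"];g=[e[0],e[1],.036]
for c,uv,t,i in[("side",[383.5,231.7],[384.2,221.7],None),("wrist",[324.8,230.3],[322.4,237.5],iw)]:
    print(c,proj(c,g,i),atz(c,uv,.036,i),atz(c,t,e[2]-.104,i))
```

```text
side [382.9593 231.3064] [ 0.5333 -0.1177  0.036 ] [ 0.5336 -0.1182  0.0601]
wrist [323.3015 231.1695] [ 0.5334 -0.1181  0.036 ] [ 0.5334 -0.1201  0.0601]
```

Tip and ring centre agree to about 1 mm in both views. Descending gently.

```bash
python3 -m creep '0 0.001 0.006 0 0.01;0 0.001 0.012 0 0.01;0 0.001 0.017 0 0.01;0 0.001 0.021 0 0.01;0 0.001 0.024 0 0.01;0 0.001 0.026 0 0.01;0 0.001 0.027 0 0.01;0 0.001 0.027 0 0.01'
python3 - <<'E'
from plant import arm,optics
for i in range(6):
    optics.get_image("side");s=arm.sense();print(s["eef_pos"].round(4),s["force"].round(2))
E
```

```text
clock: 14.45
eef_pos: [0.5338, -0.1181, 0.1365]
tool_rot: [-0.544, 3.094, -0.0]
force: [-1.3, 0.5, 2.5]
width: 0.0255
[ 0.5338 -0.1181  0.1365] [-1.1  -0.37  2.01]
[ 0.5339 -0.1181  0.1365] [-0.58  0.5   1.64]
[ 0.5338 -0.1181  0.1365] [-0.67  0.66  2.53]
[ 0.5338 -0.1182  0.1365] [-1.29 -0.82  2.15]
[ 0.5339 -0.1182  0.1365] [-0.86 -0.26  1.01]
[ 0.5339 -0.1181  0.1365] [-0.07  0.34  2.83]
```

```bash
python3 -m creep '0 0 0.001 0 0.01;0 0 0.002 0 0.01;0 0 0.0026 0 0.01;0 0 0.0026 0 0.01;0 0 0.0026 0 0.01'
python3 - <<'E'
from h import *
F=[];im={}
for i in range(10):
    im["side"]=optics.get_image("side");F.append(arm.sense()["force"])
s=arm.sense();print(s["eef_pos"].round(4),np.mean(F,0).round(2),np.std(F,0).round(2),s["width"])
im["wrist"]=optics.get_image("wrist")
for n in ["vial","cup","carton"]:
    for q in spot_point("side",n)[:1]: print(n,q["at"],round(q["p"],2))
cv2.imwrite("pics/c6.png",np.hstack([cv2.resize(im["side"][180:280,330:430],(400,400),interpolation=cv2.INTER_CUBIC),cv2.resize(im["wrist"][200:440,200:440],(400,400))]))
E
```

```text
clock: 15.38
eef_pos: [0.5339, -0.1181, 0.1338]
tool_rot: [-0.544, 3.094, -0.0]
force: [-1.5, 0.5, 4.0]
width: 0.0255
[ 0.5339 -0.1181  0.1337] [-0.68 -0.21  3.44] [0.43 0.32 0.43] 0.025255647154205595
vial [258.7, 263.9] 0.56
cup [226.3, 352.0] 0.67
carton [230.3, 348.1] 0.62
```

View pics/c6.png

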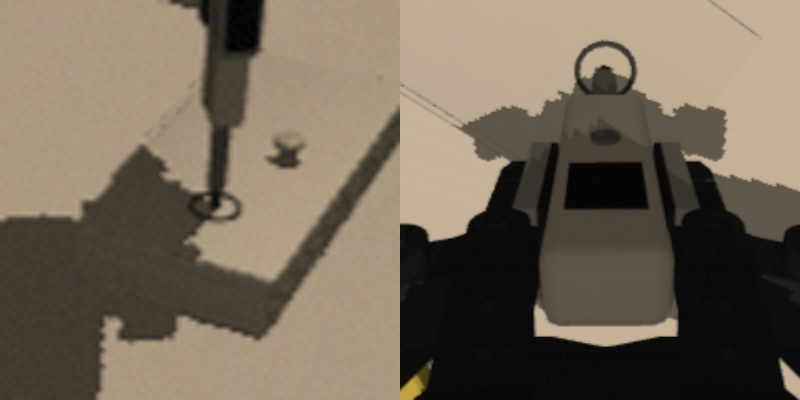

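The tip sits centrally in the ring (side crop ~214,206; wrist ~604,72). Both force (≈4.3 N net of the probe's weight) and height (≈6.3 mm) indicate half travel. The net's first "cup" hit lies on the carton, so I check further cup hits, then hand in.

Run:
```python
from h import *
optics.get_image("side")
print([(q["at"],round(q["p"],2)) for q in find_in("side","cup")[:3]+spot_point("side","cup")[:3]])
s=arm.sense();print(s["eef_pos"].round(4),s["force"].round(2),s["clock"])
print(workorder.job_done())
```

```text
[([306.6, 207.1], 0.85), ([306.1, 217.4], 0.71)]
[ 0.5338 -0.1181  0.1337] [-0.29 -0.01  4.41] 16.225
the job is handed in; nothing more can be done
None
```

The lid is shut, and the gripper is holding the probe upright in the marked ring with its tip pressed about halfway in. I handed the job in at 16.2 s.

- **Lid:** I pushed it down with the closed fingers until it hit its stop, with the fingertips at 36 mm and about 30 N. The wrist, side and top pictures afterwards show it shut.
- **Probe:** I gripped it across its 26 mm sides, lifted it clear of the holder and lowered it onto the ring. It stood upright in the last pictures.
- **Position:** Before the descent, the side and wrist views put the tip within about 1–2 mm of the ring's centre. The last pictures show it still inside the ring.
- **Press:** From the height, the tip is about 6.3 mm in. The mean upward force was 3.4 N, or roughly 4.3 N after correcting for the probe's weight, which gives about 6.6 mm. Both are close to the 6 mm halfway point.
- **Bystanders:** The vial, cup and carton were found within 1–4 pixels of where they started. One network report put the cup on the carton. A repeat look found it at its original place, so I took that report as a false hit.

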